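# Blank off the wide dust take-off with its pinch-tab cap

## Robot

A 6-joint arm with a two-finger parallel gripper is mounted at the origin on the work surface. World frame = base frame: x ahead of the robot, y to its left, z up, the work surface at z = 0. Lengths are in m, angles in rad, forces in N, time in s.
With the tool pointing down it reaches from about 0.275 to 0.75 m from the base axis. Payload 10.2 kg.
Tool frame: the origin (TCP) lies between the finger pads; the fingertips stand 8 mm ahead of it and the grasp point (between the pads) lies 11 mm behind it; z points along the fingers, y is the line along which they close (so a half turn about z gives the same grasp; the last joint's range is limited). The gripper opens to 85 mm and grips with 20 to 120 N. Pads are 22 mm wide; open, the fingers measure 114 mm over their backs; the gripper's body (76 mm by 85 mm) begins 54 mm behind the grasp point. The pads swing forward as they close: fully open they stand 13 mm farther back than shut.
Start: joints at [-1.393, 0.313, 1.498, -0, 1.331, -0.223], TCP at [0.205, -0.483, 0.239] pointing down, gripper open.
Joint ranges: [-2.94, 2.94], [-0.97, 2.17], [0.19, 2.56], [-1.23, 4.37], [0.02, 3.11], [-2.88, 2.88]. Speed limits (rad/s): [2.39, 2.39, 3.01, 3.14, 3.14, 3.14].

## Interface

Orientations are given as a 3x3 rotation matrix whose columns are the frame's x, y, z axes.
In Python, from cell import arm gives the robot as it stands. The module is installed in compiled form; this text tells all that it offers.
- The arm moves only by the tool carry_out, never from a script. Its arguments are lists of equal length, an entry for each row: "linear": the shift along the tool's x, y, z in cm, a list of three; "angular": the turn, a rotation vector about the tool's x, y, z in rad, a list of three; "jaw": the closure, from -1 (fully open) to 1 (shut), so that 0 is half open. In form: {"linear": [[dx, dy, dz], ...], "angular": [[wx, wy, wz], ...], "jaw": [jaw, ...]}. A call has 1 to 10 rows; each row shifts and turns the commanded pose from where the row before left it, along the tool's axes as they then stand; what a row does not reach is not made up. A row lasts 1/10 s, in which the tool goes at most 50 mm and 8.59 degrees, less where a joint would pass 70% of its speed; a pose out of reach is approached as far as the arm can. A call with a gripper value outside its range is refused whole. The fingers move at their own pace and stop on an object; "squeeze" is the grip in N (left out, the last holds). Time passes only in rows, so rows that do not move let the fingers close. It gives the time, the measured TCP pose, the force, the opening and the grip force at its end, in the units of the state.
- arm.read_state(): the state, without advancing time (a new reading comes with each control period).
- arm.read_camera(name): name is "side" or "top"; returns a dict with "img" (400x640x3 uint8, blue, green, red), "fx", "fy", "cx", "cy" (pixels), "k1" (the pictures are not rectified: a ray, as slopes to the right and down, at radius r is drawn at 1 + k1 r^2 times it, then the intrinsics apply), "T" (4x4, takes a point from camera to world coordinates). Camera axes: x right, y down, z forward; pixel columns grow to the right and rows downward; lengths in m; the calibration is good to about 2 mm. A picture is of the moment at which its call begins. There is no depth.
- arm.hand_in(): hands the job in; it is judged then, once.
The state is a dict: "time": time; "q": joint angles; "joint_velocities": joint speeds; "tau": joint torques, N m; "eef_pos": TCP position; "tool_rot": TCP orientation; "force": force on the tool from outside, world axes, zero at the start; "torque": the same for the moment, N m; "width": finger opening in m; "finger_force": force on a finger pad.
Only numpy, scipy, OpenCV 4.12 (cv2) and the standard library are available. Lean on these libraries where they do the work, as an engineer would, in place of code of your own. Each camera call takes 0.05 s, during which the arm holds its last target. There are 200 camera calls.

## Task

Blank off the wide dust-extraction take-off on the bench: pinch the two sprung tabs of the black cap together, push the cap into the wide mouth against its springy gasket without leaning on it hard (30 N is plenty, 80 N would break it), and let the tabs spring out under the rim so that the cap stays locked in, square to the mouth; the collar that carries the mouth is clamped at a different height each time, so feel for it. Leave the narrow take-off open and do not disturb the wooden bowl or the hammer.

Things in the scene. Friction and masses are not known exactly. Their poses are not given: they have to be found in the camera images.
- cap_center (a point): Centre of the loose black plastic blanking cap, on its axis, half-way up its 50 mm height; starts standing plug-down on the bench. z: axis, out of the ear side; y: line along which the tabs are pinched. Above the flange top (5 mm below this point) stand two ears, to +25 mm, plates 24 mm wide along x and 4 mm thick, outer faces 44 mm apart free, 30 mm fully pinched. About 0.1 kg.
- cap_flange (a point): On the cap's axis, in the underside of its flange disc (74 mm diameter, 4 mm thick), 9 mm below the cap's centre; axes as there. Below it the round plug reaches 16 mm down, 49.4 mm in diameter, chamfered to 43.4 mm over its last 4 mm.
- tab_left (a joint): Inward travel of the tab on the cap's +y side, m: 0 sprung out, 0.007 fully pinched; spring 5 N out, 11 N pinched. Each tab is one ear above and one square nose below the flange, moving together. Nose: 14 mm wide, 9 to 14 mm below the flange's underside, its end 29.5 mm from the axis when out, 22.5 mm when pinched. Square-edged: the cap cannot be snapped in unpinched.
- tab_right (a joint): The same for the tab on the cap's -y side.
- wide_head: Head of the wide take-off (aluminium duct fixed to the bench), leaning 25 degrees. z: axis of its open mouth, pointing out. A grey collar telescopes along z on the head, clamped anywhere from 0 to 20 mm out (not reported, to be felt or seen). Origin: mouth centre, in the rim plane of a collar fully in, 114 mm above the bench. Cap fits any way round about z.
- gasket (a joint): Travel of the black sprung gasket ring on the wide rim, m: 0 free, 5 mm above the rim; 0.005 flush; resists 3 to 10 N. Collar: 80 mm outside, lip bore 52 mm for the first 7 mm of depth, then 66 mm down to 24 mm. The noses clear the lip once the flange is within 2 mm of the rim; let go there, the gasket lifts the locked cap to about 2 mm. Unlocked, the flange lies on the gasket at 5 mm or more.
- narrow: The narrow take-off, fixed to the bench, of the same make with a 52 mm collar and a 32 mm mouth; the cap does not fit it. Origin under the centre of its 120 mm square foot; about 120 to 140 mm high, head leaning 25 degrees to its -x side.
- bowl: Turned wooden bowl, bystander, 120 mm across, 50 mm high; origin under its centre.
- hammer: Hammer lying on the bench, bystander; 260 mm long along its x; origin under the middle of its length.

How it is judged:
On the way, in this order (a step that is already met when the one before it is completed fails the run):
1. the cap is lifted clear of the bench (height (world z) of cap_center above 0.06 m), for 0.1 s.
2. the cap is in the wide mouth and its flange presses the gasket down (x of cap_center in the frame of wide_head between -0.003 and 0.003 m and y of cap_center in the frame of wide_head between -0.003 and 0.003 m and value of joint gasket above 0.001 m), for 0.05 s.
At the end, for the whole second after the job is handed in: The cap sits in the wide mouth, centred within 3 mm and square within 0.08 rad, both tabs sprung out again (each within 2 mm of fully out), its flange holding the gasket down by more than 1.5 mm (centre 6 to 34 mm out from the head's origin, as the collar is set), and the cap is at rest (x of cap_center in the frame of wide_head between -0.003 and 0.003 m and y of cap_center in the frame of wide_head between -0.003 and 0.003 m and value of joint gasket above 0.0015 m and z of cap_center in the frame of wide_head between 0.006 and 0.034 m and angle between the z axis of cap_center and the z axis of wide_head, either way round below 0.08 rad and value of joint each of tab_left, tab_right below 0.002 m and linear speed of cap below 0.02 m/s); the robot touches nothing.
It fails at once if the cap is pressed on the wide take-off with more than 80 N (contact force between cap and wide_head above 80 N).
It fails at once if the bowl is moved by more than 30 mm (distance of bowl from where it was at the start of the episode above 0.03 m).
It fails at once if the hammer is moved by more than 30 mm (distance of hammer from where it was at the start of the episode above 0.03 m).
It also fails if it takes over 48 s, if anything falls off the work surface, if the arm or the gripper's body presses on something with over 40 N, if the wrist force passes 120 N, or if a joint passes its speed limit or range.

## Working session

There is one attempt and no reset: what is moved stays moved. The work goes in short steps, Python scripts to look and compute and a tool call to move; the robot and the scene stay as the last step left them, time stands still between calls to the robot, and variables do not carry over. Pictures are saved under pics/ and viewed, at most 10 in all, crops included, and the job is handed in when it is done.

Besides the shell and the picture viewer there is one more tool, called after "Call:" by a JSON object that holds its "name" and its "arguments". carry_out: Moves the arm, as the interface text tells. Its arguments: {"type":"object","properties":{"linear":{"type":"array"},"angular":{"type":"array"},"jaw":{"type":"array"},"squeeze":{"type":"number"}},"required":["linear","angular","jaw"]}

```bash
mkdir -p pics; cat > h.py <<'E'
import numpy as np, cv2
from cell import arm
def shot(n,f=None):
    c=arm.read_camera(n)
    if f: cv2.imwrite('pics/'+f,c['img'])
    return c
def K(c): return np.array([[c['fx'],0,c['cx']],[0,c['fy'],c['cy']],[0,0,1.]])
def D(c): return np.array([c['k1'],0,0,0.])
def ray(c,uv):
    p=cv2.undistortPoints(np.array(uv,float).reshape(-1,1,2),K(c),D(c)).reshape(-1,2)
    d=np.c_[p,np.ones(len(p))]@c['T'][:3,:3].T
    return c['T'][:3,3],d/np.linalg.norm(d,axis=1,keepdims=True)
def onz(c,uv,z):
    o,d=ray(c,uv); return o+d*((z-o[2])/d[:,2])[:,None]
def proj(c,P):
    Ti=np.linalg.inv(c['T']); r=cv2.Rodrigues(Ti[:3,:3])[0]
    return cv2.projectPoints(np.array(P,float).reshape(-1,1,3),r,Ti[:3,3],K(c),D(c))[0].reshape(-1,2)
E
python3 - <<'E'
from h import *
np.set_printoptions(precision=4,suppress=True)
for n in ('top','side'):
    c=shot(n,n+'0.png'); print(n,c['fx'],c['fy'],c['cx'],c['cy'],c['k1']);print(c['T'])
s=arm.read_state();print(s)
E
```

```text
top 431.8799810206852 431.8799810206852 313.603926503741 198.9464460301883 -0.024214379956928638
[[ 0.0143 -0.997   0.0764  0.3744]
 [-0.9999 -0.0136  0.0097 -0.0245]
 [-0.0087 -0.0765 -0.997   1.2734]
 [ 0.      0.      0.      1.    ]]
side 441.1948863873359 441.1948863873359 323.73093030339373 198.10788705489992 -0.08585592852106941
[[-0.7519 -0.4665  0.466  -0.0137]
 [-0.6593  0.5363 -0.5269  0.5332]
 [-0.0041 -0.7034 -0.7108  0.8235]
 [ 0.      0.      0.      1.    ]]
{'time': 0.1, 'q': array([-1.3934,  0.3134,  1.4983,  0.    ,  1.331 , -0.2234]), 'joint_velocities': array([ 0.0002,  0.0005, -0.0033,  0.0001,  0.0004, -0.0013]), 'tau': array([  0.0019, -41.2902, -26.0141,  -0.0002,   0.003 ,   0.    ]), 'eef_pos': array([ 0.2048, -0.4832,  0.2388]), 'tool_rot': array([[ 0.9208,  0.3901, -0.0002],
       [ 0.3901, -0.9208,  0.0012],
       [ 0.0003, -0.0011, -1.    ]]), 'force': array([-0.3913, -0.3014, -0.123 ]), 'torque': array([-0.0212,  0.0412,  0.0417]), 'finger_force': 0.0, 'width': 0.08536635468179861}
```

View pics/top0.png

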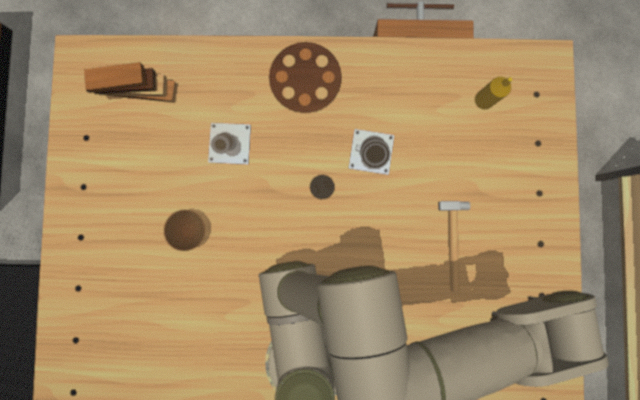

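View pics/side0.png

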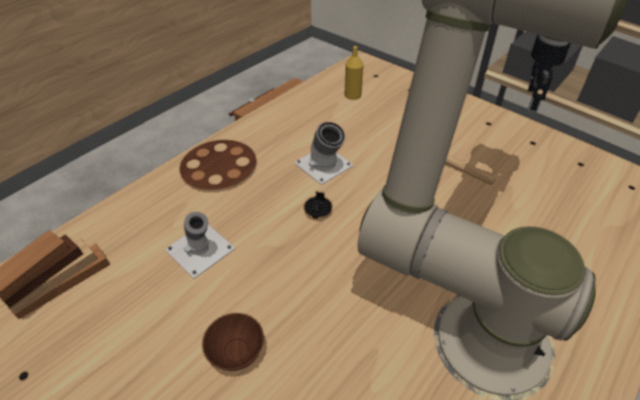

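The top view shows the wide take-off near (374,152), the cap at (322,187), the narrow take-off at (229,144), the bowl at (187,229) and the hammer at about (453,245). In the side view the wide mouth is at (329,137) and the cap at (318,206). I'll zoom in on both views.

```bash
python3 - <<'E'
from h import *
t=cv2.imread('pics/top0.png');s=cv2.imread('pics/side0.png')
a=cv2.resize(t[120:205,305:400],None,fx=5,fy=5,interpolation=cv2.INTER_CUBIC) #475x425
b=cv2.resize(s[115:225,290:355],None,fx=5,fy=5,interpolation=cv2.INTER_CUBIC) #325x550
m=np.zeros((550,800,3),np.uint8);m[:425,:475]=a;m[:550,475:]=b
m=np.clip(m.astype(float)*1.0,0,255); m=(255*(m/255)**.6).astype(np.uint8)
cv2.imwrite('pics/crop1.png',m)
# cap on plane: dark mask
c=arm.read_camera('top');g=c['img'].max(2)
mask=(g<75).astype(np.uint8);n,l,st,ce=cv2.connectedComponentsWithStats(mask)
for i in range(1,n):
    if st[i,4]>60 and 180<ce[i,0]<420 and 100<ce[i,1]<210: print(st[i],ce[i],onz(c,[ce[i]],0.02))
# foot: white
hsv=cv2.cvtColor(c['img'],cv2.COLOR_BGR2HSV)
w=((hsv[...,1]<45)&(hsv[...,2]>150)).astype(np.uint8);w[:110]=0;w[190:]=0;w[:,:190]=0;w[:,420:]=0
cs,_=cv2.findContours(w,cv2.RETR_EXTERNAL,cv2.CHAIN_APPROX_NONE)
for k in cs:
    if cv2.contourArea(k)>300:
        r=cv2.minAreaRect(k);P=onz(c,cv2.boxPoints(r),0.006);print(r,P,P.mean(0),np.linalg.norm(np.diff(P,axis=0),axis=1))
E
```

```text
[367 146  17  16 133] [374.83458647 153.51879699] [[ 0.60649601 -0.18998247  0.02      ]]
[311 176  22  20 208] [321.59615385 185.31730769] [[ 0.51061162 -0.03505319  0.02      ]]
((371.1242980957031, 151.44219970703125), (40.371185302734375, 39.91501235961914), 8.746162414550781) [[ 0.56440492 -0.1130212   0.006     ]
 [ 0.68328191 -0.1301835   0.006     ]
 [ 0.66628722 -0.24904833  0.006     ]
 [ 0.54770112 -0.23101854  0.006     ]] [ 0.61541879 -0.18081789  0.006     ] [0.12010946 0.12007359 0.11994889]
((229.0731964111328, 143.10911560058594), (40.312625885009766, 39.73447799682617), 3.012787342071533) [[0.57771764 0.30377533 0.006     ]
 [0.69787665 0.30165273 0.006     ]
 [0.69268327 0.18050437 0.006     ]
 [0.57281921 0.18354421 0.006     ]] [0.63527419 0.24236916 0.006     ] [0.12017776 0.12125962 0.11990259]
```

View pics/crop1.png

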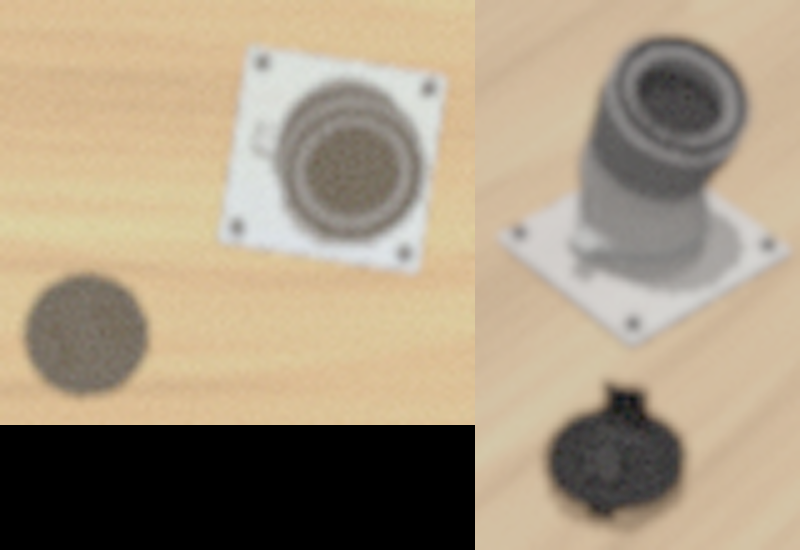

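```bash
python3 - <<'E'
from h import *
np.set_printoptions(precision=4,suppress=True)
A={}
for n in ('top','side'):
    cs=[arm.read_camera(n) for _ in range(8)]
    A[n]=np.mean([c['img'].astype(float) for c in cs],0)
    np.save(n+'avg.npy',A[n]); np.save(n+'c.npy',{k:v for k,v in cs[0].items() if k!='img'})
def cr(n,r0,r1,c0,c1,f,lo,hi):
    a=A[n][r0:r1,c0:c1].copy(); a=np.clip((a-lo)/(hi-lo),0,1)*255
    return cv2.resize(a.astype(np.uint8),None,fx=f,fy=f,interpolation=cv2.INTER_CUBIC)
m=np.zeros((600,800,3),np.uint8)
def put(x,y,i): m[y:y+i.shape[0],x:x+i.shape[1]]=i
put(0,0,cr('top',170,202,306,338,9,20,90))     # 288
put(400,0,cr('side',187,222,298,338,9,0,80))   # 360x315
put(0,320,cr('top',130,165,350,395,8,20,160))     # 360x280
put(400,320,cr('side',118,153,305,350,8,10,160))
cv2.imwrite('pics/crop2.png',m)
print(arm.read_state()['time'])
E
```

```text
0.95
```

View pics/crop2.png

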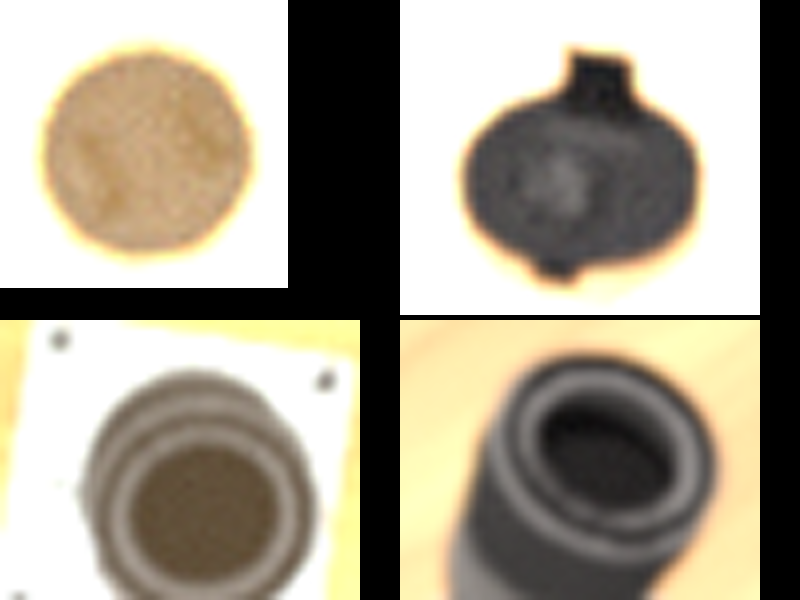

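```bash
python3 - <<'E'
from h import *
np.set_printoptions(precision=4,suppress=True)
C={n:np.load(n+'c.npy',allow_pickle=True).item() for n in('top','side')}
I={n:np.load(n+'avg.npy').mean(2) for n in C}
t,s=C['top'],C['side']
# cap
def blob(n,r0,r1,c0,c1,th):
    g=cv2.resize(I[n][r0:r1,c0:c1].astype(np.float32),None,fx=8,fy=8,interpolation=cv2.INTER_CUBIC)
    cs,_=cv2.findContours((g<th).astype(np.uint8),cv2.RETR_CCOMP,cv2.CHAIN_APPROX_NONE)
    return [(k.reshape(-1,2)+.5)/8-.5+[c0,r0] for k in cs if len(k)>60]
for k in blob('top',170,202,306,338,100):
    e=cv2.fitEllipse(k.astype(np.float32));print('cap',e,onz(t,[e[0]],.02),'diam',e[1][0]/t['fx']*1.25)
    cap=onz(t,[e[0]],.02)[0]
for f in ((103,175),(205,122)): print('ear top',onz(t,[[306+f[0]/9-.5,170+f[1]/9-.5]],.04)[0]-cap)
print('ear side',onz(s,[[298+200/9-.5,187+52/9-.5]],.05)[0]-cap,'nose',onz(s,[[298+156/9-.5,187+280/9-.5]],.002)[0]-cap)
# wide
print('side prof',I['side'][133,305:350].round()); print('top prof',I['top'][154,355:397].round())
cen={}
for n,b in (('top',(130,175,350,398)),('side',(116,158,302,352))):
  for th in ((62,66,70) if n=='top' else (45,55,65)):
    for k in blob(n,*b,th):
        e=cv2.fitEllipse(k.astype(np.float32))
        if e[1][0]>8: print(n,th,len(k),np.round(e[0],2),np.round(e[1],2),round(e[2],1))
E
```

```text
cap ((321.7912902832031, 186.57476806640625), (24.026357650756836, 24.22176742553711), 65.02757263183594) [[ 0.5069 -0.0357  0.02  ]] diam 0.06954003052530373
ear top [-0.0091  0.014   0.02  ]
ear top [ 0.0083 -0.0183  0.02  ]
ear side [ 0.0076 -0.0135  0.03  ] nose [-0.0106  0.0262 -0.018 ]
side prof [152. 153. 153. 154. 154. 155. 156. 155. 147. 122.  93.  89.  86.  67.
  62.  78.  71.  46.  28.  25.  28.  30.  31.  31.  30.  31.  30.  31.
  26.  24.  26.  30.  38.  50.  69.  87.  85.  62.  69. 106. 133. 143.
 145. 145. 145.]
top prof [201. 203. 204. 196. 171. 132. 104.  82.  82.  99.  96.  74.  63.  62.
  61.  64.  63.  63.  64.  63.  63.  62.  63.  64.  63.  64.  64.  62.
  64.  74.  96. 101.  79.  81. 117. 149. 159. 158. 157. 157. 157. 158.]
top 66 374 [375.07 153.66] [15.38 16.8 ] 73.5
top 70 384 [375.05 153.71] [16.08 17.41] 73.5
side 45 345 [330.19 134.21] [12.55 17.35] 118.5
side 55 455 [324.18 147.02] [11.92 24.01] 115.2
side 55 672 [330.06 135.48] [16.06 19.74] 129.5
side 65 498 [324.23 146.65] [14.12 25.52] 116.5
side 65 549 [330.68 133.93] [21.68 26.39] 124.5
side 65 704 [330.75 133.64] [17.29 22.9 ] 116.7
```

```bash
cat > mouth.py <<'E'
from h import *
from scipy.ndimage import map_coordinates
def tri(c1,u1,c2,u2):
    o1,d1=ray(c1,[u1]);o2,d2=ray(c2,[u2]);d1=d1[0];d2=d2[0]
    M=np.c_[d1,-d2];st=np.linalg.lstsq(M,o2-o1,rcond=None)[0]
    a=o1+d1*st[0];b=o2+d2*st[1];return (a+b)/2,np.linalg.norm(a-b)
def rings(I,c,a,b,phi):
    # polar in a rough ellipse frame; returns ellipse fits of ridge and inner half-level
    R=np.array([[np.cos(phi),-np.sin(phi)],[np.sin(phi),np.cos(phi)]])
    out={'bore':[],'ridge':[],'valley':[]}
    r=np.linspace(.5,1.6,111)
    for th in np.arange(0,2*np.pi,np.pi/36):
        p=np.array(c)+(R@(np.array([a*np.cos(th),b*np.sin(th)])[:,None]*r)).T
        v=map_coordinates(I,[p[:,1],p[:,0]],order=3)
        i=next((i for i in range(30,90) if v[i]==v[max(i-6,0):i+7].max() and v[i]>v[:30].mean()+10),None)
        if i is None: continue
        out['ridge'].append(p[i]);g=np.argmax(np.gradient(v)[:i]);out['bore'].append(p[g])
        j=next((j for j in range(i+1,105) if v[j]==v[j-4:j+5].min()),None)
        if j: out['valley'].append(p[j])
    return {k:(cv2.fitEllipse(np.array(v,np.float32)),len(v)) for k,v in out.items() if len(v)>20}
E
python3 - <<'E'
from mouth import *
np.set_printoptions(precision=4,suppress=True)
C={n:np.load(n+'c.npy',allow_pickle=True).item() for n in('top','side')}
I={n:np.load(n+'avg.npy').mean(2) for n in C}
t,s=C['top'],C['side']
rt=rings(I['top'],(375.1,153.7),10,10.6,0);rs=rings(I['side'],(330.4,134.3),11,8.2,np.radians(28))
for k in rt:
    print(k,np.round(rt[k][0][0],2),np.round(rt[k][0][1],1),round(rt[k][0][2]),rt[k][1], k in rs and (np.round(rs[k][0][0],2),np.round(rs[k][0][1],1),round(rs[k][0][2]),rs[k][1]))
    if k in rs:
        P,g=tri(t,rt[k][0][0],s,rs[k][0][0]);print('   ',P,'gap',g)
        # circle size from known normal candidates
        dt=np.linalg.norm(P-t['T'][:3,3]);ds=np.linalg.norm(P-s['T'][:3,3])
        print('   major diam mm',rt[k][0][1][1]*dt/t['fx'],rs[k][0][1][1]*ds/s['fx'], 'cos',rt[k][0][1][0]/rt[k][0][1][1],rs[k][0][1][0]/rs[k][0][1][1])
        for az in (-98.2,-188.2,-8.2,81.8):
            a=np.radians(az);n=np.array([np.sin(np.radians(25))*np.cos(a),np.sin(np.radians(25))*np.sin(a),np.cos(np.radians(25))])
            x=np.cross(n,[0,0,1]);x/=np.linalg.norm(x);y=np.cross(n,x);th=np.linspace(0,6.28,60)[:,None]
            ring=P+.03*(np.cos(th)*x+np.sin(th)*y)
            print('   az',az,[ (np.round(cv2.fitEllipse(proj(c,ring).astype(np.float32))[1],1),round(cv2.fitEllipse(proj(c,ring).astype(np.float32))[2])) for c in(t,s)])
E
```

```text
bore [375.05 153.85] [17.5 18.9] 80 72 (array([330.55, 133.82]), array([14.4, 18.3]), 118, 72)
    [ 0.5873 -0.1764  0.1229] gap 0.0019438099231836464
   major diam mm 0.051701093294545176 0.04839667530032671 cos 0.9227314655419172 0.7837896065900957
   az -98.2 [(array([18.9, 22.4]), 172), (array([ 7.4, 23. ]), 110)]
   az -188.2 [(array([21.6, 22.6]), 70), (array([18.4, 23. ]), 119)]
   az -8.2 [(array([18. , 22.4]), 105), (array([ 6.8, 23. ]), 73)]
   az 81.8 [(array([20.7, 22.6]), 40), (array([17.7, 23. ]), 60)]
ridge [375.03 153.88] [20.2 21.3] 72 72 (array([330.6 , 133.81]), array([16.7, 21.5]), 118, 72)
    [ 0.5872 -0.1764  0.123 ] gap 0.001860275582328592
   major diam mm 0.05830773490483073 0.0567611902610586 cos 0.9470104799735868 0.7753147899055504
   az -98.2 [(array([18.9, 22.4]), 172), (array([ 7.4, 23. ]), 110)]
   az -188.2 [(array([21.6, 22.6]), 70), (array([18.4, 23. ]), 119)]
   az -8.2 [(array([18. , 22.4]), 105), (array([ 6.8, 23. ]), 73)]
   az 81.8 [(array([20.7, 22.6]), 40), (array([17.7, 23. ]), 60)]
valley [375.03 154.03] [24.1 25.2] 69 72 (array([330.78, 133.69]), array([20. , 25.4]), 120, 72)
    [ 0.5866 -0.1763  0.1237] gap 0.001749804601490861
   major diam mm 0.06869171553491127 0.06704519456729392 cos 0.95576700384903 0.7854059240481603
   az -98.2 [(array([19. , 22.4]), 172), (array([ 7.4, 23. ]), 110)]
   az -188.2 [(array([21.6, 22.6]), 70), (array([18.4, 23. ]), 119)]
   az -8.2 [(array([18. , 22.4]), 105), (array([ 6.8, 23. ]), 73)]
   az 81.8 [(array([20.7, 22.6]), 40), (array([17.7, 23. ]), 60)]
```

Call:
{"name": "carry_out", "arguments": {"linear": [[4.1,-2.65,0.3],[4.1,-2.65,0.3],[4.1,-2.65,0.3],[4.1,-2.65,0.3],[4.1,-2.65,0.3],[4.1,-2.65,0.3],[4.1,-2.65,0.3],[4.1,-2.65,0.3],[4.1,-2.65,0.3],[4.1,-2.65,0.3]], "angular": [[0,0,0],[0,0,0],[0,0,0],[0,0,0],[0,0,0],[0,0,0],[0,0,0],[0,0,0],[0,0,0],[0,0,0]], "jaw": [-1,-1,-1,-1,-1,-1,-1,-1,-1,-1]}}

```text
time: 1.95
eef_pos: [0.4798, -0.0775, 0.2094]
tool_rot: [[0.921, 0.39, 0.001], [0.39, -0.921, -0.0], [0.0, 0.001, -1.0]]
force: [0.6, -0.0, 0.1]
width: 0.0855
finger_force: 0.0
```

```bash
cat > go.py <<'E'
import sys
from h import *
np.set_printoptions(precision=3,suppress=True)
n=np.array([-0.4183,0.0603,0.9063])
def to(P,yv,z):
    s=arm.read_state();R=s['tool_rot'];z=np.array(z,float);z/=np.linalg.norm(z);y=np.array(yv,float);y-=z*(y@z);y/=np.linalg.norm(y)
    G=np.c_[np.cross(y,z),y,z]
    print('t',s['time'],'pos',s['eef_pos'],'lin cm',R.T@(np.array(P)-s['eef_pos'])*100,'ang',cv2.Rodrigues(R.T@G)[0].ravel(),'F',s['force'],'w',s['width']*1e3,s['finger_force'],'q',s['q'])
E
python3 -c "
from go import *
a=np.radians(-64.5);to([.5069,-.0357,.1],[np.cos(a),np.sin(a),0],[0,0,-1])"
```

```text
t 1.95 pos [ 0.48  -0.078  0.209] lin cm [ 4.122 -2.802 10.942] ang [ 0.001 -0.    -0.044] F [ 0.585 -0.038  0.071] w 85.52573239609927 0.0 q [-0.402  0.253  1.658 -0.     1.23   0.768]
```

Call:
{"name": "carry_out", "arguments": {"linear": [[1.37,-0.93,3.6],[1.37,-0.93,3.6],[1.37,-0.93,3.6],[0,0,0]], "angular": [[0,0,0],[0,0,0],[0,0,0],[0,0,-0.044]], "jaw": [-1,-1,-1,-1]}}

```text
time: 2.35
eef_pos: [0.5042, -0.0356, 0.097]
tool_rot: [[0.902, 0.432, -0.007], [0.432, -0.902, 0.003], [-0.006, -0.006, -1.0]]
force: [-0.3, -0.4, 0.4]
width: 0.0853
finger_force: 0.0
```

```bash
python3 - <<'E'
from go import *
a=np.radians(-64.5);to([.5069,-.0357,.035],[np.cos(a),np.sin(a),0],[0,0,-1])
t=shot('top');s=shot('side')
m=np.zeros((560,800,3),np.uint8)
m[:560,:400]=cv2.resize(t['img'][145:215,295:345],None,fx=8,fy=8)
m[:560,400:]=cv2.resize(s['img'][160:230,290:340],None,fx=8,fy=8)
cv2.imwrite('pics/hover.png',m)
E
```

```text
t 2.35 pos [ 0.504 -0.036  0.097] lin cm [0.274 0.155 6.196] ang [-0.006  0.006  0.002] F [-0.305 -0.362  0.427] w 85.27084119918811 0.0 q [-0.303  0.438  1.726  0.     0.985  0.821]
```

View pics/hover.png

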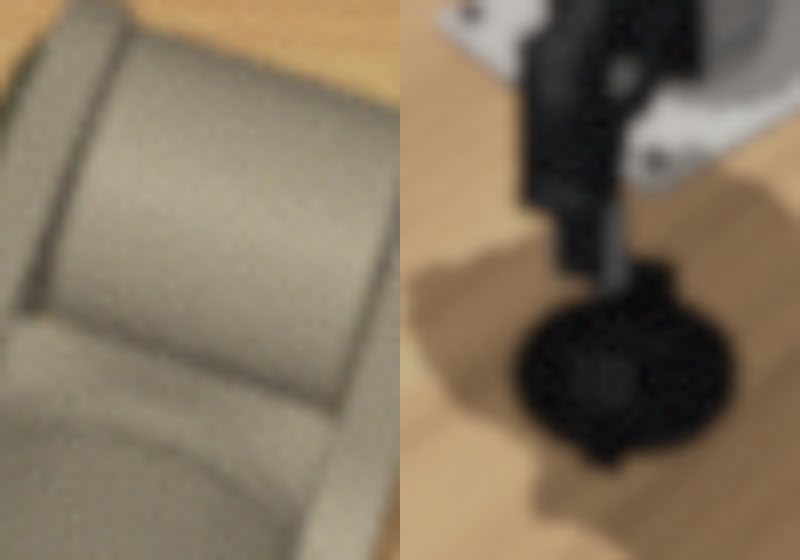

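Call:
{"name": "carry_out", "arguments": {"linear": [[0.27,0.15,2.5],[0,0,2.5],[0,0,1.4],[0,0,0],[0,0,0],[0,0,0],[0,0,0],[0,0,0],[0,0,0],[0,0,0]], "angular": [[-0.006,0.006,0],[0,0,0],[0,0,0],[0,0,0],[0,0,0],[0,0,0],[0,0,0],[0,0,0],[0,0,0],[0,0,0]], "jaw": [-1,-1,-1,-1,0,1,1,1,1,1], "squeeze": 50}}

```text
time: 3.45
eef_pos: [0.5101, -0.0381, 0.0396]
tool_rot: [[0.903, 0.43, 0.01], [0.43, -0.903, -0.003], [0.008, 0.008, -1.0]]
force: [-6.3, 2.2, 20.1]
width: 0.0262
finger_force: 49.8
```

```bash
python3 - <<'E'
from go import *
to([.5069,-.0357,.15],[np.cos(-1.126),np.sin(-1.126),0],[0,0,-1])
E
```

```text
t 3.45 pos [ 0.51  -0.038  0.04 ] lin cm [ -0.099  -0.268 -11.041] ang [ 0.008 -0.008  0.   ] F [-6.299  2.214 20.092] w 26.166559577897885 49.78063523769379 q [-0.304  0.534  1.76  -0.     0.837  0.822]
```

```bash
python3 - <<'E'
from go import *
s=shot('side')
a=s['img'][170:225,285:345].astype(float)
a=np.clip(a/130,0,1)**.7*255
cv2.imwrite('pics/grip.png',cv2.resize(a.astype(np.uint8),None,fx=10,fy=10,interpolation=cv2.INTER_CUBIC))
E
```

```text
(no output)
```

View pics/grip.png

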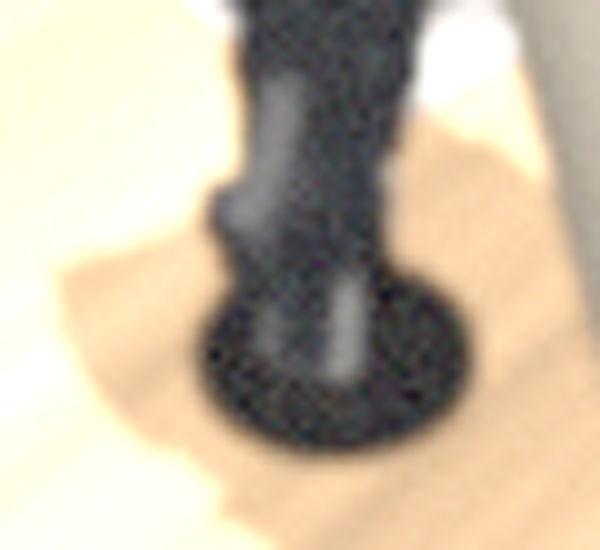

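Call:
{"name": "carry_out", "arguments": {"linear": [[0,0,-0.5],[0,0,0],[0,0,0]], "angular": [[0,0,0],[0,0,0],[0,0,0]], "jaw": [1,1,1]}}

```text
time: 3.8
eef_pos: [0.5093, -0.038, 0.0423]
tool_rot: [[0.903, 0.43, 0.008], [0.43, -0.903, -0.003], [0.006, 0.006, -1.0]]
force: [-0.3, -0.5, -1.4]
width: 0.0254
finger_force: 50.4
```

Call:
{"name": "carry_out", "arguments": {"linear": [[0,0,-2],[0,0,-4],[0,0,-4.5],[0,0,-4.5],[0,0,0],[0,0,0]], "angular": [[0,0,0],[0,0,0],[0,0,0],[0,0,0],[0,0,0],[0,0,0]], "jaw": [1,1,1,1,1,1]}}

```text
time: 4.4
eef_pos: [0.5081, -0.0376, 0.1924]
tool_rot: [[0.903, 0.43, 0.009], [0.43, -0.903, -0.003], [0.007, 0.007, -1.0]]
force: [-0.4, 0.1, -1.8]
width: 0.0256
finger_force: 50.3
```

```bash
python3 - <<'E'
from go import *
R=arm.read_state()['tool_rot'];w=np.array([-0.0603,-0.4183,0]);w*=np.radians(25)/np.linalg.norm(w)
y=cv2.Rodrigues(w)[0]@np.array([np.cos(-1.126),np.sin(-1.126),0]);print(y)
P=np.array([.5872,-.1764,.123]);to(P+n*.096,y,-n)
E
```

```text
[ 0.379 -0.895  0.234]
t 4.4 pos [ 0.508 -0.038  0.192] lin cm [-2.193 13.698 -1.689] ang [-0.236  0.356  0.   ] F [-0.423  0.063 -1.77 ] w 25.64903025605121 50.327258706092834 q [-0.304  0.316  1.621 -0.     1.195  0.822]
```

Call:
{"name": "carry_out", "arguments": {"linear": [[-0.55,3.42,-0.42],[-0.55,3.42,-0.42],[-0.55,3.42,-0.42],[-0.55,3.42,-0.42],[0,0,0],[0,0,0],[0,0,0],[0,0,0],[0,0,0],[0,0,0]], "angular": [[0,0,0],[0,0,0],[0,0,0],[0,0,0],[-0.059,0.089,0],[-0.059,0.089,0],[-0.059,0.089,0],[-0.059,0.089,0],[0,0,0],[0,0,0]], "jaw": [1,1,1,1,1,1,1,1,1,1]}}

```text
time: 5.4
eef_pos: [0.5466, -0.1705, 0.2088]
tool_rot: [[0.827, 0.38, 0.414], [0.441, -0.896, -0.059], [0.348, 0.232, -0.908]]
force: [0.5, 0.7, -0.4]
width: 0.0252
finger_force: 50.3
```

```bash
python3 - <<'E'
from go import *
y=[ 0.379,-0.895,0.234]
P=np.array([.5872,-.1764,.123]);to(P+n*.096,y,-n)
A={}
for k in('side','top'):
    c=[arm.read_camera(k) for _ in range(4)];A[k]=np.mean([x['img'].astype(float) for x in c],0);np.save(k+'2.npy',A[k])
s=arm.read_state();print(s['tool_rot'],s['eef_pos'])
cam=c=np.load('sidec.npy',allow_pickle=True).item()
print(proj(cam,[s['eef_pos'],P]))
f=lambda a:(np.clip(a/140,0,1)**.7*255).astype(np.uint8)
m=np.zeros((600,800,3),np.uint8)
m[:600,:480]=cv2.resize(f(A['side'][75:150,300:360]),None,fx=8,fy=8,interpolation=cv2.INTER_CUBIC)
m[:400,480:]=cv2.resize(f(A['top'][110:190,340:404]),None,fx=5,fy=5,interpolation=cv2.INTER_CUBIC)
cv2.imwrite('pics/pre.png',m)
E
```

```text
t 5.4 pos [ 0.547 -0.17   0.209] lin cm [ 0.077  0.058 -0.09 ] ang [-0.003  0.004 -0.   ] F [ 0.46   0.692 -0.425] w 25.19439716977912 50.318689942359924 q [-0.587  0.246  1.733  0.257  0.785  0.392]
[[ 0.826  0.38   0.417]
 [ 0.442 -0.895 -0.06 ]
 [ 0.35   0.234 -0.907]] [ 0.547 -0.17   0.21 ]
[[342.168 112.828]
 [330.962 133.84 ]]
```

View pics/pre.png

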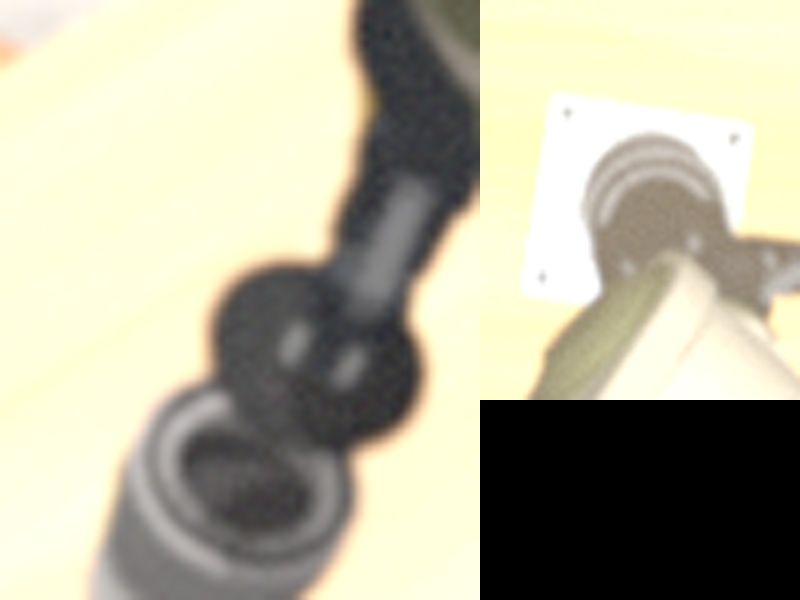

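```bash
cat > flange.py <<'E'
from go import *
from scipy.ndimage import map_coordinates
def fit(I,c0,angs,cam,tcp,R,th=75):
    pts=[]
    for a in np.radians(angs):
        r=np.linspace(5,20,151);p=np.array(c0)+np.c_[np.cos(a)*r,np.sin(a)*r]
        v=map_coordinates(I,[p[:,1],p[:,0]],order=3);i=np.argmax(v>th)
        if i: pts.append(p[i])
    e=cv2.fitEllipse(np.array(pts,np.float32))
    o,d=ray(cam,[e[0]]);d=d[0]
    # plane spanned by tool x,z through tcp (y-offset 0)
    s=((tcp-o)@R[:,1])/(d@R[:,1]);Q=R.T@(o+s*d-tcp)
    return e,Q,pts
E
python3 - <<'E'
from flange import *
cam=np.load('sidec.npy',allow_pickle=True).item();I=np.load('side2.npy').mean(2)
s=arm.read_state();R=s['tool_rot'];tcp=s['eef_pos']
for th in (60,75,90):
    e,Q,p=fit(I,(339,119),list(range(-20,75,4))+list(range(165,255,4)),cam,tcp,R,th);print(e,'flange in tool mm',Q*1e3,len(p))
# expected
th=np.linspace(0,6.28,60)[:,None];c=tcp+R[:,2]*.024
ring=c+.037*(np.cos(th)*R[:,0]+np.sin(th)*R[:,1]);print(cv2.fitEllipse(proj(cam,ring).astype(np.float32)))
E
```

```text
((338.861083984375, 119.43769836425781), (24.316389083862305, 27.287691116333008), 114.63021087646484) flange in tool mm [-0.445 -0.    28.202] 47
((338.58544921875, 119.7712631225586), (26.647056579589844, 27.92911720275879), 96.7199935913086) flange in tool mm [-0.228  0.    29.833] 47
((338.3926696777344, 120.10870361328125), (28.19481086730957, 29.190616607666016), 46.86481475830078) flange in tool mm [-0.198  0.    31.349] 47
((339.0896911621094, 118.583251953125), (23.360858917236328, 29.916576385498047), 118.85456848144531)
```

```bash
python3 - <<'E'
from mouth import *
from go import to,n
t,s=[np.load(k+'c.npy',allow_pickle=True).item() for k in('top','side')]
a,b=(375.03,153.88),(330.6,133.81)
P,g=tri(t,a,s,b);o,d=ray(s,[b]);d=d[0];Ps=o+d*((P-o)@d);print(P,Ps)
Q=P*.5+Ps*.5;print(Q)
to(Q+n*.048,[.379,-.895,.234],-n)
E
```

```text
[ 0.587 -0.176  0.123] [ 0.588 -0.176  0.123]
[ 0.588 -0.176  0.123]
t 5.8 pos [ 0.547 -0.17   0.21 ] lin cm [0.051 0.005 4.781] ang [-0.     0.001  0.001] F [-0.279 -0.264 -0.212] w 25.53009427510607 50.31814098358154 q [-0.587  0.244  1.733  0.259  0.783  0.39 ]
```

Call:
{"name": "carry_out", "arguments": {"linear": [[0.05,0,1.5],[0,0,1.5],[0,0,1.0],[0,0,0.5],[0,0,0.3],[0,0,0]], "angular": [[0,0,0],[0,0,0],[0,0,0],[0,0,0],[0,0,0],[0,0,0]], "jaw": [1,1,1,1,1,1]}}

```text
time: 6.4
eef_pos: [0.5674, -0.1732, 0.1661]
tool_rot: [[0.826, 0.379, 0.417], [0.442, -0.895, -0.06], [0.35, 0.234, -0.907]]
force: [0.4, 0.4, -0.4]
width: 0.0255
finger_force: 50.3
```

```bash
cat >> go.py <<'E'
Q=np.array([.58755,-.1764,.123])
def rep():
    s=arm.read_state();R=s['tool_rot'];v=R.T@(s['eef_pos']-Q)
    print('t',s['time'],'d',-v[2]*1e3,'lat',v[:2]*1e3,'Ftool',R.T@s['force'],'w',s['width']*1e3,'tilt',cv2.Rodrigues(R.T@np.c_[np.cross([.379,-.895,.234],-n),[.379,-.895,.234],-n])[0].ravel())
E
python3 -c "
from go import *
rep();A=np.mean([arm.read_camera('side')['img'].astype(float) for _ in range(3)],0);np.save('side3.npy',A)
f=(np.clip(A[85:155,295:365]/140,0,1)**.7*255).astype(np.uint8)
cv2.imwrite('pics/near.png',cv2.resize(f,None,fx=8,fy=8,interpolation=cv2.INTER_CUBIC))"
```

```text
t 6.4 d 47.70702943397752 lat [-0.087 -0.426] Ftool [ 0.352 -0.348  0.496] w 25.529268923920426 tilt [-0.     0.001  0.   ]
```

View pics/near.png

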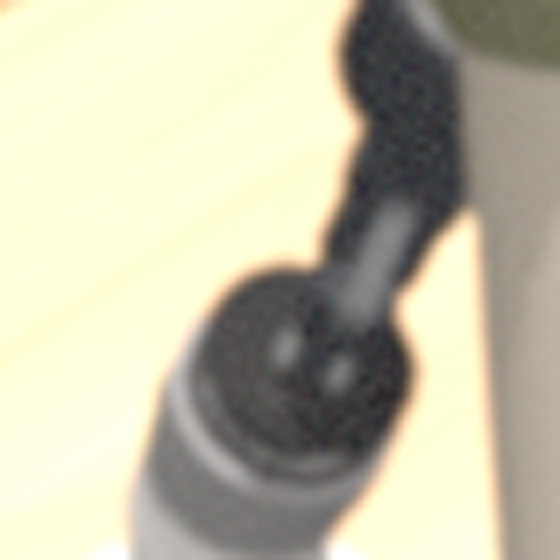

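Call:
{"name": "carry_out", "arguments": {"linear": [[0,0,0.2],[0,0,0.2],[0,0,0.2],[0,0,0.2],[0,0,0.2],[0,0,0]], "angular": [[0,0,0],[0,0,0],[0,0,0],[0,0,0],[0,0,0],[0,0,0]], "jaw": [1,1,1,1,1,1]}}

```text
time: 7.15
eef_pos: [0.5716, -0.1738, 0.1571]
tool_rot: [[0.826, 0.379, 0.417], [0.442, -0.895, -0.06], [0.351, 0.234, -0.907]]
force: [0.2, -0.2, -0.1]
width: 0.025
finger_force: 50.3
```

```bash
python3 -c "
from go import *
rep()"
```

```text
t 7.15 d 37.722948564770824 lat [-0.084 -0.424] Ftool [0.048 0.238 0.166] w 24.994235418094338 tilt [-0.     0.001  0.   ]
```

Call:
{"name": "carry_out", "arguments": {"linear": [[0,0,0.2],[0,0,0.2],[0,0,0.1],[0,0,0.1],[0,0,0.1],[0,0,0]], "angular": [[0,0,0],[0,0,0],[0,0,0],[0,0,0],[0,0,0],[0,0,0]], "jaw": [1,1,1,1,1,1]}}

```text
time: 7.75
eef_pos: [0.5744, -0.1742, 0.1511]
tool_rot: [[0.826, 0.379, 0.417], [0.442, -0.895, -0.061], [0.351, 0.234, -0.907]]
force: [-3.1, -0.7, 2.0]
width: 0.0254
finger_force: 51.1
```

```bash
python3 -c "
from go import *
rep()"
```

```text
t 7.75 d 31.08142703383567 lat [-0.018 -0.353] Ftool [-2.207 -0.051 -3.107] w 25.436464252616428 tilt [0.    0.001 0.   ]
```

Call:
{"name": "carry_out", "arguments": {"linear": [[-0.03,0,0.1],[0,0,0.1],[0,0,0.1],[0,0,0]], "angular": [[0,0,0],[0,0,0],[0,0,0],[0,0,0]], "jaw": [1,1,1,1]}}

```text
time: 8.15
eef_pos: [0.5756, -0.1745, 0.1484]
tool_rot: [[0.826, 0.379, 0.418], [0.442, -0.895, -0.061], [0.351, 0.235, -0.907]]
force: [-3.7, 2.2, 5.4]
width: 0.0258
finger_force: 51.9
```

```bash
python3 -c "
from go import *
rep()"
```

```text
t 8.15 d 28.147911965388726 lat [-0.125 -0.285] Ftool [-0.201 -2.079 -6.592] w 25.821163351022964 tilt [0.    0.001 0.   ]
```

Call:
{"name": "carry_out", "arguments": {"linear": [[0,-0.03,0.1],[0,0,0.1],[0,0,0.1],[0,0,0]], "angular": [[0,0,0],[0,0,0],[0,0,0],[0,0,0]], "jaw": [1,1,1,1]}}

```text
time: 8.55
eef_pos: [0.5764, -0.1746, 0.1469]
tool_rot: [[0.825, 0.38, 0.418], [0.443, -0.895, -0.061], [0.351, 0.235, -0.906]]
force: [-16.2, 3.9, 18.6]
width: 0.0256
finger_force: 55.7
```

```bash
python3 -c "
from go import *
rep()"
```

```text
t 8.55 d 26.410883436402838 lat [-0.024 -0.226] Ftool [ -5.159  -5.224 -23.884] w 25.61269813142724 tilt [0.001 0.001 0.001]
```

Call:
{"name": "carry_out", "arguments": {"linear": [[0,0,0.1],[0,0,0],[0,0,0],[0,0,0]], "angular": [[0,0,0],[0,0,0],[0,0,0],[0,0,0]], "jaw": [0.2,-0.1,-0.5,-1], "squeeze": 20}}

```text
time: 8.95
eef_pos: [0.577, -0.1745, 0.1442]
tool_rot: [[0.826, 0.379, 0.417], [0.442, -0.895, -0.061], [0.35, 0.234, -0.907]]
force: [0.6, 0.9, -0.5]
width: 0.0744
finger_force: 0.0
```

```bash
python3 -c "
from go import *
rep()"
```

```text
t 8.95 d 23.73300071762435 lat [-0.431 -0.725] Ftool [ 0.688 -0.704  0.63 ] w 74.39211643293415 tilt [-0.     0.001  0.   ]
```

Call:
{"name": "carry_out", "arguments": {"linear": [[0,0,0],[0,0,-1],[0,0,-3],[0,0,-4],[0,0,-4],[0,4,-2],[0,4,-1],[0,4,0],[0,0,0]], "angular": [[0,0,0],[0,0,0],[0,0,0],[0,0,0],[0,0,0],[0,0,0],[0,0,0],[0,0,0],[0,0,0]], "jaw": [-1,-1,-1,-1,-1,-1,-1,-1,-1]}}

```text
time: 9.85
eef_pos: [0.5604, -0.2765, 0.31]
tool_rot: [[0.827, 0.376, 0.419], [0.44, -0.896, -0.064], [0.351, 0.237, -0.906]]
force: [0.6, -0.0, 0.1]
width: 0.0857
finger_force: 0.0
```

```bash
python3 - <<'E'
from go import *
A={k:np.mean([arm.read_camera(k)['img'].astype(float) for _ in range(6)],0) for k in('side','top')}
for k in A: np.save(k+'4.npy',A[k])
f=lambda a,g:(np.clip(a/g,0,1)**.7*255).astype(np.uint8)
m=np.zeros((600,800,3),np.uint8)
m[:600,:400]=cv2.resize(f(A['side'][105:165,305:345],120),None,fx=10,fy=10,interpolation=cv2.INTER_CUBIC)
m[:360,400:]=cv2.resize(f(A['top'][130:175,350:400],120),None,fx=8,fy=8,interpolation=cv2.INTER_CUBIC)
cv2.imwrite('pics/done.png',m);rep()
s,t=[np.load(k+'c.npy',allow_pickle=True).item() for k in('side','top')]
for z in (.004,.009): print([proj(c,[Q+n*z]) for c in (s,t)])
E
```

```text
t 10.45 d 174.09315432469197 lat [ -0.185 119.131] Ftool [-0.306  0.314  0.217] w 85.51552511396174 tilt [0.    0.001 0.001]
[array([[331.297, 132.966]]), array([[374.927, 153.842]])]
[array([[331.847, 131.933]]), array([[375.037, 154.308]])]
```

View pics/done.png

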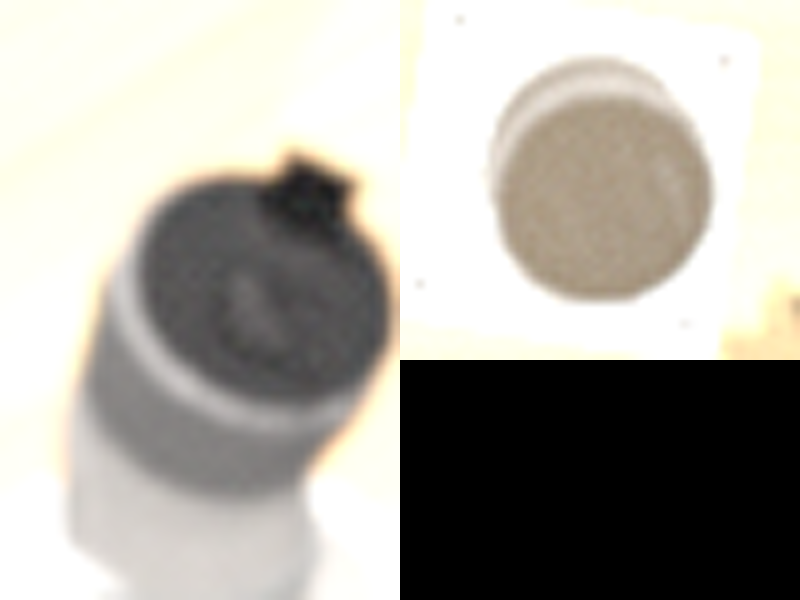

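```bash
python3 - <<'E'
from go import *
from scipy.ndimage import map_coordinates
from scipy.optimize import least_squares
s=np.load('sidec.npy',allow_pickle=True).item()
I=np.load('side4.npy').mean(2)
pts=[]
for a in np.radians(list(range(75,275,5))): # edge = max gradient, left & lower arcs (flange top edge)
    r=np.linspace(7,18,111);p=np.array([331,133.3])+np.c_[np.cos(a)*r,np.sin(a)*r]
    v=map_coordinates(I,[p[:,1],p[:,0]],order=3);pts.append(p[np.argmax(np.gradient(v))])
pts=np.array(pts)
# cast edge points onto planes square to n at height z above rim: circle fit gives centre and diameter
for z in (.002,.004,.006,.009,.012):
    o,d=ray(s,pts);X=o+d*(((Q+n*z-o)@n)/(d@n))[:,None]-Q
    x=np.cross([0,1,0],n);x/=np.linalg.norm(x);y=np.cross(n,x);U=np.c_[X@x,X@y]
    f=least_squares(lambda q:np.hypot(U[:,0]-q[0],U[:,1]-q[1])-q[2],[0,0,.037]);print(z,f.x*1e3,'rms',np.sqrt(np.mean(f.fun**2))*1e3)
st=arm.read_state();print(st['force'])
E
```

```text
0.002 [ 0.788  2.272 36.151] rms 4.569092947003135
0.004 [ 0.242  3.68  36.073] rms 4.559236998784977
0.006 [-0.304  5.087 35.995] rms 4.549381050414355
0.009 [-1.123  7.198 35.878] rms 4.5345971280206525
0.012 [-1.942  9.309 35.761] rms 4.519813205632318
[-0.043 -0.43  -0.23 ]
```

```bash
python3 - <<'E'
from go import *
from scipy.ndimage import map_coordinates
from scipy.optimize import least_squares
s=np.load('sidec.npy',allow_pickle=True).item()
I=np.load('side4.npy').mean(2)
print(I[133,310:350].round())
for th in (50,60,70):
  pts=[]
  for a in np.radians(list(range(0,265,5))+list(range(335,360,5))):
    r=np.linspace(8,18,201);p=np.array([331,133.3])+np.c_[np.cos(a)*r,np.sin(a)*r]
    v=map_coordinates(I,[p[:,1],p[:,0]],order=3);i=np.argmax(v>th)
    if i: pts.append(p[i])
  pts=np.array(pts)
  for z in (.003,.006,.009):
    o,d=ray(s,pts);X=o+d*(((Q+n*z-o)@n)/(d@n))[:,None]-Q
    x=np.cross([0,1,0],n);x/=np.linalg.norm(x);y=np.cross(n,x);U=np.c_[X@x,X@y]
    f=least_squares(lambda q:np.hypot(U[:,0]-q[0],U[:,1]-q[1])-q[2],[0,0,.037],loss='soft_l1',f_scale=.0005);print(th,len(pts),z,f.x*1e3,'med',np.median(np.abs(f.fun))*1e3)
E
```

```text
[154. 154. 154. 146. 121.  93.  88.  86.  64.  38.  27.  26.  27.  26.
  28.  26.  26.  25.  31.  36.  30.  25.  22.  23.  24.  24.  25.  26.
  26.  26.  24.  25.  22.  41.  85. 124. 140. 144. 144. 144.]
50 58 0.003 [-1.197  1.409 34.783] med 0.3561135445632573
50 58 0.006 [-2.01   3.526 34.67 ] med 0.35495946878840934
50 58 0.009 [-2.824  5.642 34.558] med 0.3538055001209399
60 57 0.003 [-1.361  1.693 35.674] med 0.43652754894538126
60 57 0.006 [-2.174  3.808 35.558] med 0.4351827267746258
60 57 0.009 [-2.987  5.924 35.443] med 0.43383783384019076
70 52 0.003 [-1.339  1.949 36.46 ] med 0.46114482092893605
70 52 0.006 [-2.152  4.064 36.342] med 0.4599532499990483
70 52 0.009 [-2.966  6.179 36.223] med 0.45876138953628365
```

```bash
python3 - <<'E'
from go import *
s=np.load('sidec.npy',allow_pickle=True).item();y=np.array([.379,-.895,.234])
for zc in (.011,.014):
  for r in (.022,.0185,.015): print(zc,r,'ear outer top',proj(s,[Q+n*(zc+.025)+y*r]).ravel(),'inner face top',proj(s,[Q+n*(zc+.025)+y*(r-.004)]).ravel())
  x=np.cross(y,n)
  print('corners out',proj(s,[Q+n*(zc+.025)+y*.022+x*k for k in(-.012,.012)]).ravel())
I=np.load('side4.npy').mean(2);cv2.imwrite('pics/ear.png',cv2.resize((np.clip(I[115:145,318:348]/60,0,1)*255).astype(np.uint8),None,fx=16,fy=16,interpolation=cv2.INTER_CUBIC))
E
```

```text
0.011 0.022 ear outer top [337.381 119.899] inner face top [336.932 121.039]
0.011 0.0185 ear outer top [336.988 120.897] inner face top [336.537 122.04 ]
0.011 0.015 ear outer top [336.593 121.897] inner face top [336.141 123.045]
corners out [333.129 117.978 341.625 121.819]
0.014 0.022 ear outer top [337.729 119.243] inner face top [337.279 120.384]
0.014 0.0185 ear outer top [337.335 120.241] inner face top [336.884 121.386]
0.014 0.015 ear outer top [336.941 121.243] inner face top [336.488 122.392]
corners out [333.468 117.316 341.982 121.167]
```

View pics/ear.png

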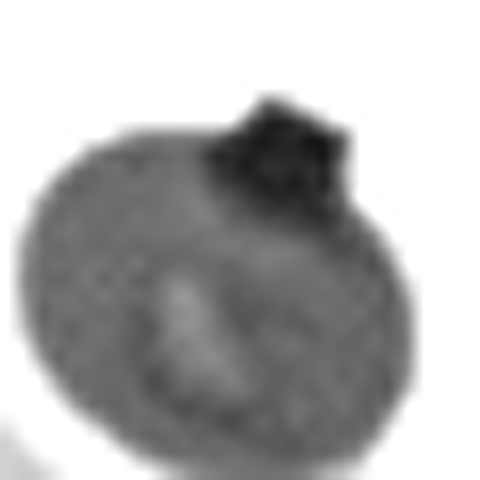

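Call:
{"name": "carry_out", "arguments": {"linear": [[0,-4,0],[0,-4,0],[0,-3.95,0],[0,0,4],[0,0,4],[0,0,3],[0,0,1.4],[0,0,0]], "angular": [[0,0,0],[0,0,0],[0,0,0],[0,0,0],[0,0,0],[0,0,0],[0,0,0],[0,0,0]], "jaw": [-0.18,-0.18,-0.18,-0.18,-0.18,-0.18,-0.18,-0.18]}}

```text
time: 11.25
eef_pos: [0.5662, -0.1731, 0.1669]
tool_rot: [[0.826, 0.38, 0.415], [0.442, -0.895, -0.059], [0.349, 0.232, -0.908]]
force: [-0.2, 0.1, 0.3]
width: 0.0508
finger_force: 0.0
```

```bash
python3 -c "
from go import *
rep()"
```

```text
t 11.25 d 48.87667364470284 lat [-0.856 -0.909] Ftool [-0.006 -0.091 -0.349] w 50.75861698466308 tilt [-0.002  0.002  0.   ]
```

Call:
{"name": "carry_out", "arguments": {"linear": [[0.06,0.07,0.5],[0,0,0.5],[0,0,0.3],[0,0,0.2],[0,0,0.2],[0,0,0.2],[0,0,0.1],[0,0,0]], "angular": [[0,0,0],[0,0,0],[0,0,0],[0,0,0],[0,0,0],[0,0,0],[0,0,0],[0,0,0]], "jaw": [-0.18,-0.18,-0.18,-0.18,-0.18,-0.18,-0.18,-0.18]}}

```text
time: 12.05
eef_pos: [0.5755, -0.1749, 0.1503]
tool_rot: [[0.826, 0.379, 0.417], [0.442, -0.895, -0.061], [0.351, 0.234, -0.907]]
force: [0.1, 0.4, 0.4]
width: 0.0501
finger_force: 0.0
```

```bash
python3 -c "
from go import *
rep()"
```

```text
t 12.05 d 29.910094570721085 lat [0.246 0.498] Ftool [ 0.357 -0.231 -0.329] w 50.11132686586069 tilt [-0.     0.001  0.   ]
```

Call:
{"name": "carry_out", "arguments": {"linear": [[0,0,0.2],[0,0,0.2],[0,0,0.2],[0,0,0.2],[0,0,0.1],[0,0,0]], "angular": [[0,0,0],[0,0,0],[0,0,0],[0,0,0],[0,0,0],[0,0,0]], "jaw": [-0.18,-0.18,-0.18,-0.18,-0.18,-0.18]}}

```text
time: 12.65
eef_pos: [0.5792, -0.1755, 0.1421]
tool_rot: [[0.826, 0.379, 0.417], [0.442, -0.895, -0.06], [0.351, 0.234, -0.907]]
force: [-0.4, -0.3, -0.1]
width: 0.0504
finger_force: 0.0
```

```bash
python3 -c "
from go import *
rep()"
```

```text
t 12.65 d 20.822938043132194 lat [0.222 0.459] Ftool [-0.526  0.071 -0.049] w 50.42072084327868 tilt [-0.     0.001  0.   ]
```

Call:
{"name": "carry_out", "arguments": {"linear": [[0,0,0.2],[0,0,0.2],[0,0,0.2],[0,0,0.1],[0,0,0]], "angular": [[0,0,0],[0,0,0],[0,0,0],[0,0,0],[0,0,0]], "jaw": [-0.18,-0.18,-0.18,-0.18,-0.18]}}

```text
time: 13.15
eef_pos: [0.5821, -0.1759, 0.1358]
tool_rot: [[0.826, 0.379, 0.417], [0.442, -0.895, -0.061], [0.351, 0.234, -0.907]]
force: [-0.4, 0.2, 0.7]
width: 0.0509
finger_force: 0.0
```

Call:
{"name": "carry_out", "arguments": {"linear": [[0,0,0.1],[0,0,0]], "angular": [[0,0,0],[0,0,0]], "jaw": [-0.18,-0.18]}}

```text
time: 13.35
eef_pos: [0.5825, -0.176, 0.1353]
tool_rot: [[0.826, 0.379, 0.417], [0.442, -0.895, -0.061], [0.351, 0.235, -0.907]]
force: [-5.0, 0.6, 4.5]
width: 0.0504
finger_force: 3.2
```

Call:
{"name": "carry_out", "arguments": {"linear": [[0,0,0.1],[0,0,0]], "angular": [[0,0,0],[0,0,0]], "jaw": [-0.18,-0.18]}}

```text
time: 13.55
eef_pos: [0.5829, -0.176, 0.1345]
tool_rot: [[0.826, 0.379, 0.418], [0.442, -0.895, -0.061], [0.351, 0.235, -0.907]]
force: [-6.3, 0.2, 5.9]
width: 0.0501
finger_force: 3.9
```

Call:
{"name": "carry_out", "arguments": {"linear": [[0,0,0.1],[0,0,0]], "angular": [[0,0,0],[0,0,0]], "jaw": [-0.18,-0.18]}}

```text
time: 13.75
eef_pos: [0.5832, -0.1761, 0.1338]
tool_rot: [[0.826, 0.38, 0.417], [0.442, -0.895, -0.061], [0.351, 0.235, -0.907]]
force: [-7.7, 1.6, 8.3]
width: 0.0503
finger_force: 5.3
```

```bash
python3 -c "
from go import *
rep()"
```

```text
t 13.75 d 11.578565671990104 lat [0.358 0.604] Ftool [ -2.722  -2.397 -10.84 ] w 50.29682155820184 tilt [0.    0.001 0.001]
```

Call:
{"name": "carry_out", "arguments": {"linear": [[0,0,0.1],[0,0,0]], "angular": [[0,0,0],[0,0,0]], "jaw": [-0.18,-0.18]}}

```text
time: 13.95
eef_pos: [0.5833, -0.1761, 0.1337]
tool_rot: [[0.825, 0.38, 0.417], [0.442, -0.895, -0.061], [0.35, 0.235, -0.907]]
force: [-18.1, 3.7, 18.5]
width: 0.0504
finger_force: 12.4
```

Call:
{"name": "carry_out", "arguments": {"linear": [[0,0,0.1],[0,0,0]], "angular": [[0,0,0],[0,0,0]], "jaw": [-0.18,-0.18]}}

```text
time: 14.15
eef_pos: [0.5834, -0.1761, 0.1337]
tool_rot: [[0.825, 0.38, 0.417], [0.443, -0.895, -0.061], [0.35, 0.235, -0.907]]
force: [-28.2, 4.7, 29.1]
width: 0.0507
finger_force: 19.4
```

```bash
python3 -c "
from go import *
rep()"
```

```text
t 14.15 d 11.40403781398763 lat [0.46  0.683] Ftool [-11.064  -8.08  -38.416] w 50.744803780541865 tilt [0.    0.001 0.002]
```

The push test met a preload of about 6 N, then a hard stop after about 2 mm of travel. That matches a locked cap, so I'll retract.

Call:
{"name": "carry_out", "arguments": {"linear": [[0,0,-0.6],[0,0,-1],[0,0,-3],[0,0,-4],[0,0,-4],[0,0,-3],[0,0,0],[0,0,0],[0,0,0],[0,0,0]], "angular": [[0,0,0],[0,0,0],[0,0,0],[0,0,0],[0,0,0],[0,0,0],[0,0,0],[0,0,0],[0,0,0],[0,0,0]], "jaw": [-0.18,-0.5,-0.8,-1,-1,-1,-1,-1,-1,-1]}}

```text
time: 15.15
eef_pos: [0.5191, -0.1666, 0.2716]
tool_rot: [[0.826, 0.38, 0.416], [0.441, -0.895, -0.059], [0.35, 0.233, -0.907]]
force: [0.0, -0.5, -0.0]
width: 0.0851
finger_force: 0.0
```

```bash
python3 -c "
from go import *
rep();a=np.load('side4.npy').mean(2)
b=np.mean([arm.read_camera('side')['img'].astype(float) for _ in range(6)],0).mean(2)
print(np.abs(a-b)[122:145,318:342].mean(), cv2.phaseCorrelate(a[118:148,312:346].copy(),b[118:148,312:346].copy()))
print(arm.hand_in())"
```

```text
t 15.15 d 163.9080806031077 lat [-0.292 -0.167] Ftool [-0.2    0.426  0.077] w 85.12071530493209 tilt [-0.002  0.002 -0.   ]
2.1948470209339774 ((0.07048064264054688, 0.002820655441214015), 1.0140823840319728)
the job is handed in; nothing more can be done
None
```

The job is handed in at about 15 s: the cap is in the wide mouth, and a push test (about 2 mm of travel to a hard stop, about 41 N at most on the wrist, over your 30 N guide but under the 80 N limit) indicates it is locked; no verdict came back.

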